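Drive the pin out of the bridge jig into a catch pan

ROBOT

A 6-joint arm with a two-finger parallel gripper is mounted at the origin on the work surface. World frame = base frame: x ahead of the robot, y to its left, z up, the work surface at z = 0. Lengths are in mm, angles in rad, forces in N, time in s.
With the tool pointing down it reaches from about 400 to 825 mm from the base axis. Payload 7 kg.
Tool frame: the origin (TCP) lies at the centre of the arm's flange, where the gripper is bolted on; the fingertips stand 178 mm ahead of it and the grasp point (between the pads) lies 159 mm ahead of it; y points along the fingers, z is the direction in which the jaws open and shut, and the axes are right-handed (so a half turn about y gives the same grasp; the last joint's range is limited). The gripper opens to 88 mm and grips with 3 to 60 N. Pads are 19 mm wide; open, the fingers measure 130 mm over their backs; the gripper's body (78 mm by 193 mm) begins 47 mm behind the grasp point.
Start: joints at [1.495, 0.359, 0.012, 0, -1.224, -0.288], TCP at [240.191, 630.797, 404.661] pointing down, gripper open.
Joint ranges: [-3.07, 3.07], [-1.43, 2.12], [-1.02, 1.25], [-3.03, 1.67], [-3.05, -0], [-3.03, 3.03]. Speed limits (rad/s): [2.39, 2.39, 3.01, 3.14, 3.14, 3.14].

INTERFACE

Orientations are given as [roll, pitch, yaw] about the fixed x, y, z axes, in that order (R = Rz(yaw) Ry(pitch) Rx(roll)).
In Python, from plant import * gives the robot as it stands. The module is installed in compiled form; this text tells all that it offers.
- The arm moves only by the tool apply_moves, never from a script. Its argument "series" is a list of rows, each a list of 7 numbers: the turn, a rotation vector about the tool's x, y, z in rad, then the shift along the tool's x, y, z in cm, then the finger opening in cm, from 0 to 8.76. A call has 1 to 20 rows; each row shifts and turns the pose as measured when the row begins, along the tool's axes as they then stand; what a row does not reach is not made up. A row lasts 1/10 s, in which the tool goes at most 50 mm and 8.59 degrees, less where a joint would pass 70% of its speed; a pose out of reach is approached as far as the arm can. A call with a gripper value outside its range is refused whole. The fingers move at their own pace and stop on an object; the grip force is fixed at half the most. Time passes only in rows, so rows that do not move let the fingers close. It gives the time, the measured TCP pose, the force and the opening at its end, in the units of the state.
- sense(): the state, without advancing time (a new reading comes with each control period).
- get_image(name): name is "side" or "top"; returns a dict with "frame" (420x560x3 uint8, red, green, blue), "fx", "fy", "cx", "cy" (pixels), "T" (4x4, takes a point from camera to world coordinates). Camera axes: x right, y up, looking along -z (the intrinsics and any distortion apply to the point x, -y, -z); pixel columns grow to the right and rows downward; lengths in mm; the calibration is good to about 2 mm. A picture is of the moment at which its call begins. There is no depth.
- close_job(): hands the job in, once; it reports no verdict.
The state is a dict: "time_s": time; "joint_positions": joint angles; "joint_velocities": joint speeds; "tau": joint torques, N m; "ee_pos": TCP position; "eef_rot": TCP orientation; "ft_force": force on the tool from outside, world axes, zero at the start; "torque": the same for the moment, N m; "width": opening from 0.0 (shut) to 1.0 (fully open).
Only numpy, scipy, OpenCV 4.12 (cv2) and the standard library are available. Lean on these libraries where they do the work, as an engineer would, in place of code of your own. Each camera call takes 0.05 s, during which the arm holds its last target.

TASK

Set the long-handled catch pan on the bench centrally under the pin that is stuck in the hole of the steel bridge jig. Then use the punch with the round rubber hand guard (never the gripper's fingers) to drive the pin down and out so that it drops into the pan. Finish with the pin in the pan and the punch left standing upright in the hole, its guard down on the jig.

Things in the scene. Friction and masses are not known exactly. Their poses are not given: they have to be found in the camera images.
- pin: Plain aluminium pin, 28 mm diameter, 50 mm long, upright in the jig's hole: 12 mm stand above the jig's top, 8 mm show below its plate. Spring balls in the hole grip it: it slides down under a steady push of some 5 to 12 N and drops free once its top is about 18 mm below the jig's top. Origin at its middle, z along it. A like spare pin standing on the bench is not part of the job.
- jig: Fixed steel bridge: top plate 200 (x) by 80 (y) by 30 mm, its top 120 mm above the bench, on two green legs 20 mm thick at its x ends. The passage below runs along y, 160 mm wide, 82 mm high under the pin. A vertical 30 mm through-hole is at the plate's middle; low bolt heads (8 mm) sit 75 mm off in x. Origin on the bench straight below the hole, z up. Yaw within 0.3 rad.
- pan: Loose sheet-steel pan, 106 mm square, 100 mm inside, 28 mm high, 0.3 kg. A wooden handle bar, 14 mm wide, 8 to 32 mm above the bench, runs along -y from its wall to 178 mm from the centre; grip it from above about 140 mm from the centre to stay clear of the jig. Origin under the pan's middle, z up. It starts at the jig's -y side, handle pointing away; its +y side enters the passage first.
- punch: Steel punch standing tip down in a grey stand 70 mm high. Origin at the middle of its guard's underside (70 mm above the bench at the start), z up: 12 mm shank to 45 mm below it; round black guard 50 mm wide, 8 mm thick; round 20 mm grip from 8 to 88 mm above it. 0.2 to 0.3 kg. Lift it 60 mm or more to clear the stand. The square chisel in a like stand is not part of the job.
Things that resemble listed ones, but are neither listed nor needed, are in the scene too. Leave any green look-alike of the pin alone. Leave any turquoise look-alike of the punch alone.

How it is judged:
By the outcome, as a careful person would: the job done as asked, in the order asked, and still so for the second after the job is handed in, with the robot touching nothing.
It also fails if it takes over 70 s, if anything falls off the work surface, if the arm or the gripper's body presses on something with over 40 N, if the wrist force passes 120 N, or if a joint passes its speed limit or range.

## Working session

There is one attempt and no reset: what is moved stays moved. The work goes in short steps, Python scripts to look and compute and a tool call to move; the robot and the scene stay as the last step left them, time stands still between calls to the robot, and variables do not carry over. Pictures are saved under pics/ and viewed, and the job is handed in when it is done.

Besides the shell and the picture viewer there is one more tool, called after "Request:" as name(argument=value, ...), one argument or row to a line, values as JSON. apply_moves: Moves the arm, as the interface text tells. Its arguments: {"type":"object","properties":{"series":{"type":"array"}},"required":["series"]}

```bash
mkdir -p pics
python3 - <<'E'
from plant import *
import cv2, numpy as np
print(sense())
for n in ("side","top"):
    d=get_image(n); cv2.imwrite(f"pics/{n}0.png",d["frame"][:,:,::-1]); np.save(f"pics/{n}0.npy",d["frame"])
    print(n,[d[k] for k in("fx","fy","cx","cy")],d.keys()); print(np.round(d["T"],4).tolist())
E
```

```text
{'time_s': 0.0, 'joint_positions': array([ 1.49514313e+00,  3.59380539e-01,  1.10554231e-02, -3.58088767e-04,
       -1.22416151e+00, -2.88094633e-01]), 'joint_velocities': array([ 5.89256051e-04, -1.35851832e-03,  9.79891525e-05,  2.41376129e-04,
        1.63678954e-04,  8.20622086e-04]), 'tau': array([-4.90927687e-04, -5.82709408e+01,  2.93050164e+01,  6.99723691e+00,
        6.90123779e-03, -1.47625233e-04]), 'ee_pos': array([240.08341729, 630.63486232, 403.72364229]), 'eef_rot': array([-1.56908003e+00,  1.57552270e-04,  2.77772302e+00]), 'ft_force': array([ 0.22206362, -0.11708533, -0.35833833]), 'torque': array([-0.08488169, -0.06997319,  0.00589207]), 'width': 1.0056237456414456}
side [525.1083922591282, 525.1083922591282, 271.76931372284326, 209.94204546914116] dict_keys(['frame', 'fx', 'fy', 'cx', 'cy', 'T'])
[[-0.9814, 0.1459, -0.1249, 409.75], [-0.192, -0.7529, 0.6295, 723.2073], [-0.0021, 0.6417, 0.7669, 831.1847], [0.0, 0.0, 0.0, 1.0]]
top [432.88609748559173, 432.88609748559173, 282.30826376294726, 203.03089099741382] dict_keys(['frame', 'fx', 'fy', 'cx', 'cy', 'T'])
[[-0.0141, 0.9937, -0.111, 468.5606], [-0.9999, -0.0142, -0.0003, 123.5753], [-0.0019, 0.111, 0.9938, 945.5499], [0.0, 0.0, 0.0, 1.0]]
```

View pics/side0.png

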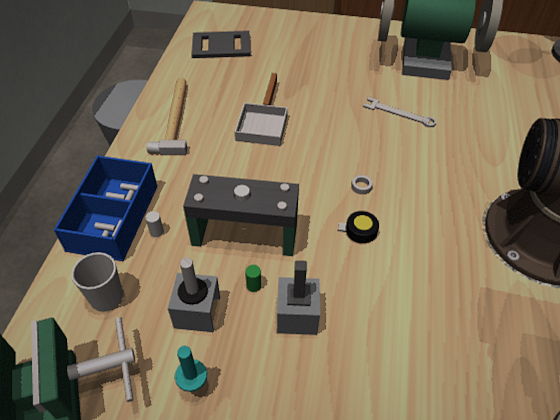

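View pics/top0.png

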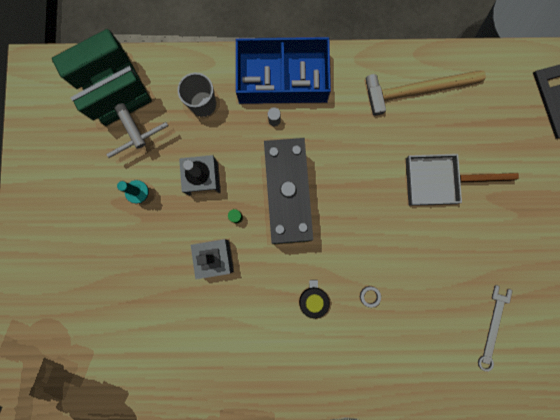

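Side view: the jig is at (242,205) with its pin top at (242,191), and the pan is at (262,125) with its handle pointing away. The candidates for the punch are the round black guard with round grip at (192,290), the square chisel at (300,285) and the turquoise look-alike at (190,375). The first fits the description. The spare pin is at (154,224) and the green look-alike at (253,278). I'll confirm these in enlarged crops.

```bash
cat > h.py <<'E'
import numpy as np, cv2
from plant import *
def grab(n):
    return get_image(n)
def unproj(d,u,v,z):
    T=np.array(d["T"]); r=np.array([(u-d["cx"])/d["fx"],-(v-d["cy"])/d["fy"],-1.0])
    w=T[:3,:3]@r; o=T[:3,3]; s=(z-o[2])/w[2]; return o+s*w
def proj(d,p):
    T=np.array(d["T"]); c=T[:3,:3].T@(np.asarray(p,float)-T[:3,3])
    return np.array([d["cx"]+d["fx"]*c[0]/-c[2], d["cy"]+d["fy"]*-c[1]/-c[2]])
def crop(d,u0,v0,u1,v1,k,fn):
    f=d["frame"][v0:v1,u0:u1,::-1]; f=cv2.resize(f,None,fx=k,fy=k,interpolation=cv2.INTER_CUBIC)
    for u in range((u0+9)//10*10,u1,10):
        cv2.line(f,((u-u0)*k,0),((u-u0)*k,6 if u%50 else 14),(0,0,255),1)
        if u%20==0: cv2.putText(f,str(u),((u-u0)*k,24),0,.4,(0,0,255),1)
    for v in range((v0+9)//10*10,v1,10):
        cv2.line(f,(0,(v-v0)*k),(6,(v-v0)*k),(0,0,255),1)
        if v%20==0: cv2.putText(f,str(v),(8,(v-v0)*k+4),0,.4,(0,0,255),1)
    cv2.imwrite(fn,f)
E
python3 - <<'E'
from h import *
t=grab("top"); s=grab("side")
crop(t,170,130,330,250,5,"pics/c_t1.png")
crop(t,400,140,530,220,6,"pics/c_t2.png")
crop(s,160,160,320,280,5,"pics/c_s1.png")
crop(s,160,240,330,340,4,"pics/c_s2.png")
crop(s,220,60,310,150,6,"pics/c_s3.png")
E
```

```text
(no output)
```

View pics/c_t1.png

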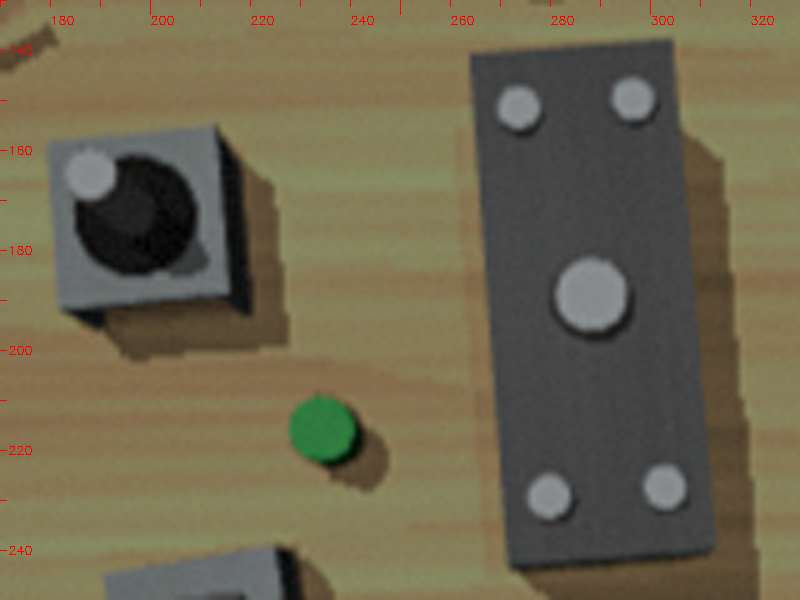

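View pics/c_t2.png

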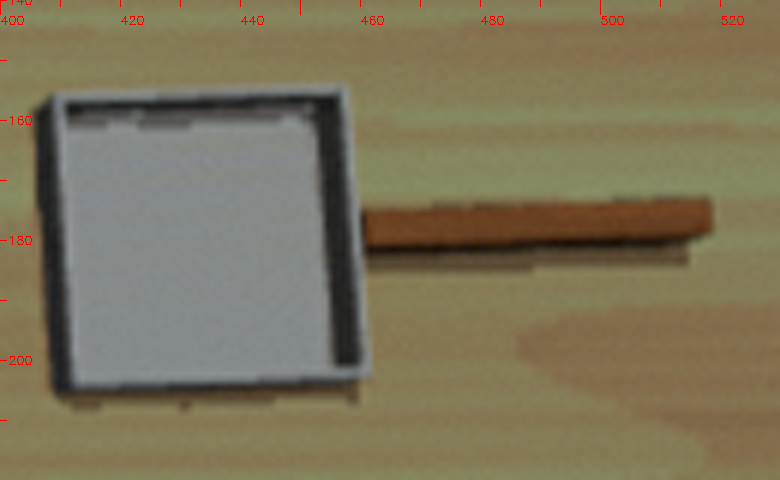

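View pics/c_s1.png

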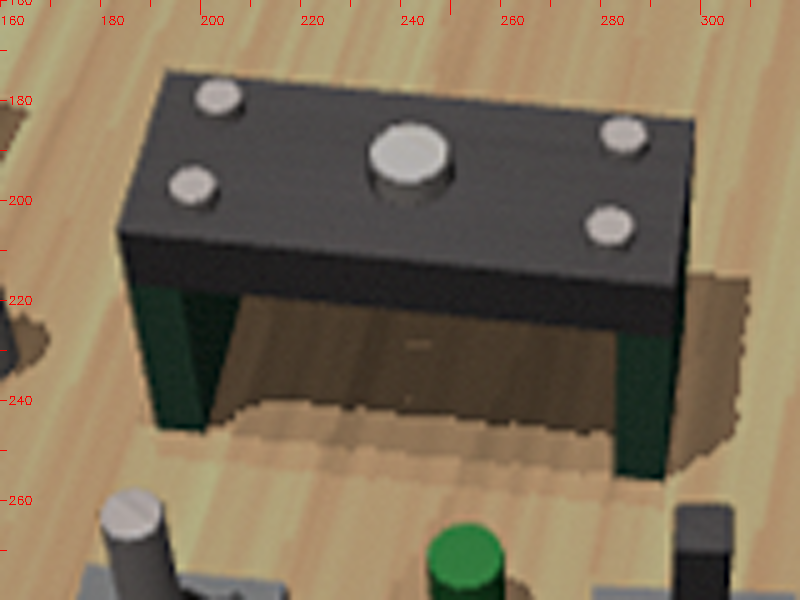

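View pics/c_s2.png

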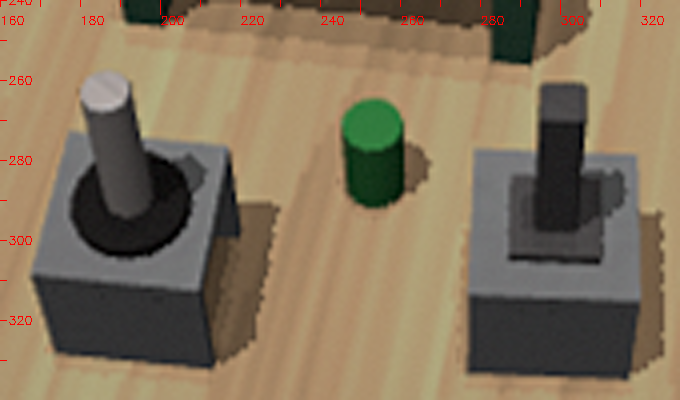

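View pics/c_s3.png

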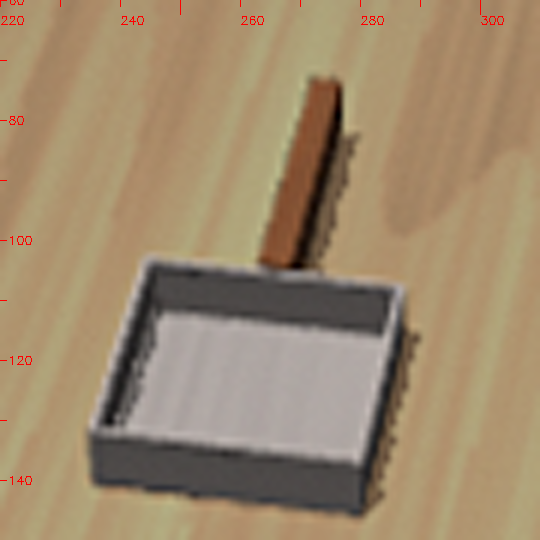

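Run:
```python
from h import *
t=grab("top"); s=grab("side")
def show(n,d,pts,z):
    P=np.array([unproj(d,u,v,z)[:2] for u,v in pts]); print(n,np.round(P,1).tolist(),"mean",np.round(P.mean(0),1)); return P
for n,d,J,pin,gu,gr,pan,h in (
 ("top",t,[(264,141),(304.5,138),(313,240),(272.5,243.5)],(288.2,189),(197.2,172.8),(188,165),[(409.5,156),(457.5,154.5),(461.5,203),(412,204.7)],[(518.5,176),(460.5,178.5)]),
 ("side",s,[(184,207),(193,174),(298.5,183.5),(294,217.5)],(241.6,190.6),(192.7,290.7),(186.7,263),[(235,132),(244.5,103),(287,107.5),(280.5,137)],[(273.5,72.8),(266.5,104.5)])):
    P=show(n+" jig",d,J,120); e=(P[0]+P[1]-P[2]-P[3])/2; print(" len",np.linalg.norm(e),"yaw",np.arctan2(e[1],e[0]), "w",np.linalg.norm(P[0]-P[1]))
    show(n+" pin",d,[pin],132); show(n+" guard",d,[gu],78); show(n+" grip",d,[gr],158)
    P=show(n+" pan",d,pan,28); e=(P[0]+P[1]-P[2]-P[3])/2; print(" len",np.linalg.norm(e),"yaw",np.arctan2(e[1],e[0]), np.linalg.norm(P[0]-P[1]))
    H=show(n+" handle",d,h,32); e=H[1]-H[0]; print(" handle dir-yaw",np.arctan2(e[1],e[0])-np.pi/2,np.linalg.norm(e))
print(cv2.__version__)
st=sense(); print(st["ee_pos"],st["eef_rot"])
```

```text
top jig [[683.0, 157.8], [687.9, 78.7], [489.3, 66.5], [483.7, 143.6]] mean [586.  111.7]
 len 199.3842203830443 yaw 0.066468043801419 w 79.23822303432685
top pin [[586.1, 112.3]] mean [586.1 112.3]
top guard [[629.8, 296.0]] mean [629.8 296. ]
top grip [[629.8, 297.2]] mean [629.8 297.2]
top pan [[669.2, -152.0], [671.0, -255.7], [565.7, -258.0], [563.5, -152.4]] mean [ 617.4 -204.5]
 len 105.54557110556972 yaw 0.012723540286475618 103.69076510334514
top handle [[621.5, -381.4], [617.9, -257.3]] mean [ 619.7 -319.4]
 handle dir-yaw 0.029119218229991528 124.16214030367578
side jig [[679.8, 162.5], [687.3, 81.4], [489.4, 67.7], [484.2, 149.0]] mean [585.2 115.1]
 len 197.2665063713733 yaw 0.06877309972714038 w 81.4158130930795
side pin [[585.3, 115.3]] mean [585.3 115.3]
side guard [[627.5, 301.3]] mean [627.5 301.3]
side grip [[627.6, 300.3]] mean [627.6 300.3]
side pan [[667.2, -147.3], [669.3, -252.6], [566.0, -255.3], [562.4, -150.4]] mean [ 616.2 -201.4]
 len 104.07283076422702 yaw 0.028288566187895582 105.35213853693001
side handle [[622.7, -379.2], [615.2, -252.2]] mean [ 619.  -315.7]
 handle dir-yaw 0.05953303346877026 127.2494297694107
4.12.0
[240.1685249  630.76271417 404.34574076] [-1.57022087e+00  7.86397248e-05  2.77779864e+00]
```

Both cameras agree within about 4 mm and the sizes match. That gives:
- **Pin and jig:** about (586,114), yaw 0.067.
- **Punch:** about (629,298.5).
- **Pan:** about (617,-203), yaw about 0.03, with the handle grip point near (621,-343).

I'll rotate the tool first, then travel.

Request:
apply_moves(
  series=[
    [0,0.147,0,0,0,0,8.7],
    [0,0.147,0,0,0,0,8.7],
    [0,0.147,0,0,0,0,8.7],
    [0,0.147,0,0,0,0,8.7],
    [0,0.147,0,0,0,0,8.7],
    [0,0.147,0,0,0,0,8.7],
    [0,0.147,0,0,0,0,8.7],
    [0,0.147,0,0,0,0,8.7],
  ],
)

```text
time_s: 1.1
ee_pos: [240.1, 630.5, 403.5]
eef_rot: [-1.57, 0.002, 1.577]
ft_force: [0.7, -1.0, 0.5]
width: 0.992
```

Request:
apply_moves(
  series=[
    [0,0,0,-4.2,0,-1.65,8.7],
    [0,0,0,-4.2,0,-1.65,8.7],
    [0,0,0,-4.2,0,-1.65,8.7],
    [0,0,0,-4.2,0,-1.65,8.7],
    [0,0,0,-4.2,0,-1.65,8.7],
    [0,0,0,-4.2,0,-1.65,8.7],
    [0,0,0,-4.2,0,-1.65,8.7],
    [0,0,0,-4.2,0,-1.65,8.7],
    [0,0,0,-4.2,0,-1.65,8.7],
    [0,0,0,-4.2,0,-1.65,8.7],
    [0,0,0,-4.2,0,-1.65,8.7],
    [0,0,0,-4.2,0,-1.65,8.7],
    [0,0,0,-4.2,0,-1.65,8.7],
    [0,0,0,-4.2,0,-1.65,8.7],
    [0,0,0,-4.2,0,-1.65,8.7],
    [0,0,0,-4.2,0,-1.65,8.7],
    [0,0,0,-4.2,0,-1.65,8.7],
    [0,0,0,-4.2,0,-1.65,8.7],
    [0,0,0,-4.2,0,-1.65,8.7],
    [0,0,0,-4.2,0,-1.65,8.7],
  ],
)

```text
time_s: 3.1
ee_pos: [578.8, -238.9, 407.2]
eef_rot: [-1.581, -0.002, 1.58]
ft_force: [-0.0, 0.8, 0.7]
width: 0.992
```

Request:
apply_moves(
  series=[
    [0.01,-0.02,0,-3.5,2,-1.4,8.7],
    [0,0,0,-3.5,3,-1.4,8.7],
    [0,0,0,-3.4,3,-1.4,8.7],
    [0,0,0,0,3,0,8.7],
    [0,0,0,0,2,0,8.7],
    [0,0,0,0,0,0,8.7],
  ],
)

```text
time_s: 3.7
ee_pos: [625.8, -354.3, 270.8]
eef_rot: [-1.571, -0.001, 1.594]
ft_force: [-0.7, 0.8, -0.4]
width: 0.994
```

Run:
```python
from h import *
t=grab("top"); s=grab("side"); st=sense(); print(st["ee_pos"],st["eef_rot"])
crop(t,400,100,560,260,4,"pics/d_t.png")
crop(s,200,0,360,160,4,"pics/d_s.png")
```

```text
[ 626.81575904 -354.13971295  274.64404133] [-1.57571583e+00  9.89638592e-04  1.59517399e+00]
```

View pics/d_t.png

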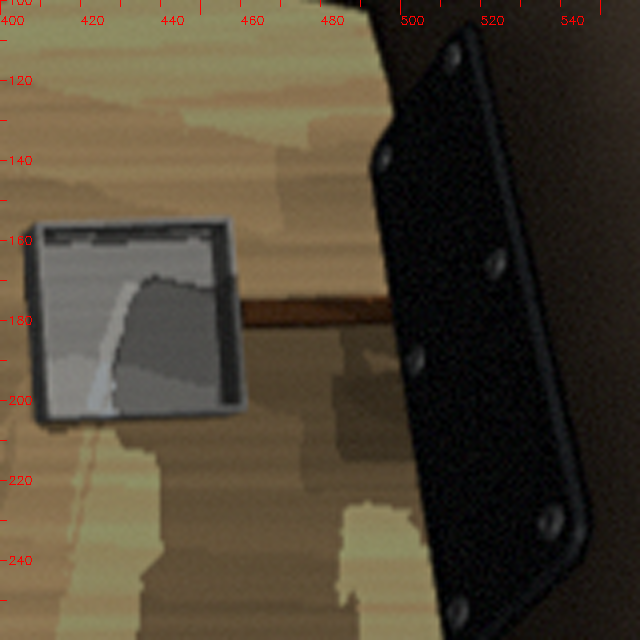

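View pics/d_s.png

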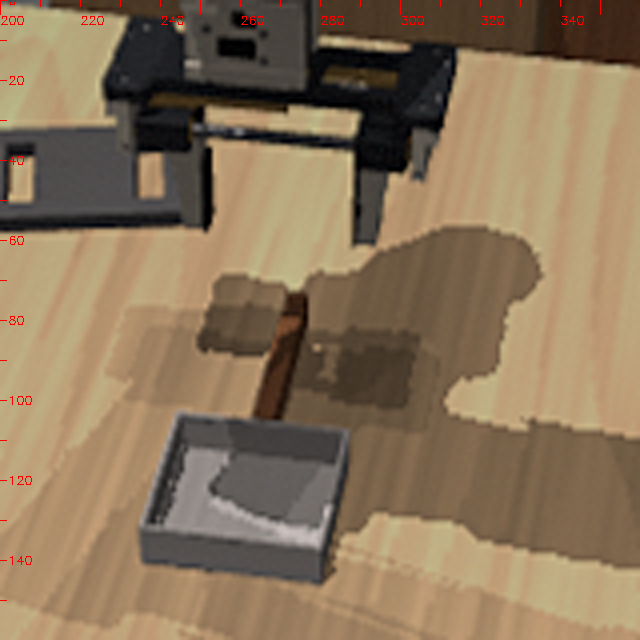

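The gripper straddles the handle: the fingertips are at side (250,57) and (290,61), with the handle between them. I'll shift by about (-6,+10) mm, descend and close.

Request:
apply_moves(
  series=[
    [0,0,0,1.0,2.2,0.5,8.7],
    [0,0,0,0,2.2,0,8.7],
    [0,0,0,0,2,0,8.7],
    [0,0,0,0,1.2,0,8.7],
    [0,0,0,0,0.5,0,8.7],
    [0,0,0,0,0,0,8.7],
  ],
)

```text
time_s: 4.4
ee_pos: [627.3, -343.3, 205.5]
eef_rot: [-1.594, 0.009, 1.6]
ft_force: [-0.5, 1.1, 0.7]
width: 0.994
```

Request:
apply_moves(
  series=[
    [0.023,0,-0.009,0,0.7,0.6,8.7],
    [0,0,0,0,0.7,0,8.7],
    [0,0,0,0,0.5,0,8.7],
    [0,0,0,0,0,0,8.7],
  ],
)

```text
time_s: 4.8
ee_pos: [621.9, -343.9, 188.3]
eef_rot: [-1.574, 0.0, 1.601]
ft_force: [-0.9, 0.1, 0.4]
width: 0.991
```

Request:
apply_moves(
  series=[
    [0,0,0,0,0.3,0,5],
    [0,0,0,0,0,0,3],
    [0,0,0,0,0,0,2],
    [0,0,0,0,0,0,1],
    [0,0,0,0,0,0,0.5],
    [0,0,0,0,0,0,0.5],
    [0,0,0,0,0,0,0.5],
    [0,0,0,0,0,0,0.5],
  ],
)

```text
time_s: 5.6
ee_pos: [622.3, -344.2, 185.6]
eef_rot: [-1.575, 0.001, 1.601]
ft_force: [-0.3, 0.2, -0.4]
width: 0.327
```

Run:
```python
from h import *
t=grab("top"); s=grab("side"); st=sense(); print(st["ee_pos"],st["eef_rot"],st["width"]*87.6,st["ft_force"])
crop(t,400,100,560,260,4,"pics/e_t.png")
crop(s,200,0,360,160,4,"pics/e_s.png")
```

```text
[ 622.25591936 -344.16774088  185.53166297] [-1.57446121e+00  8.13252942e-04  1.60085299e+00] 20.79511544649306 [ 0.17950588  0.81119473 -0.00418147]
```

View pics/e_t.png

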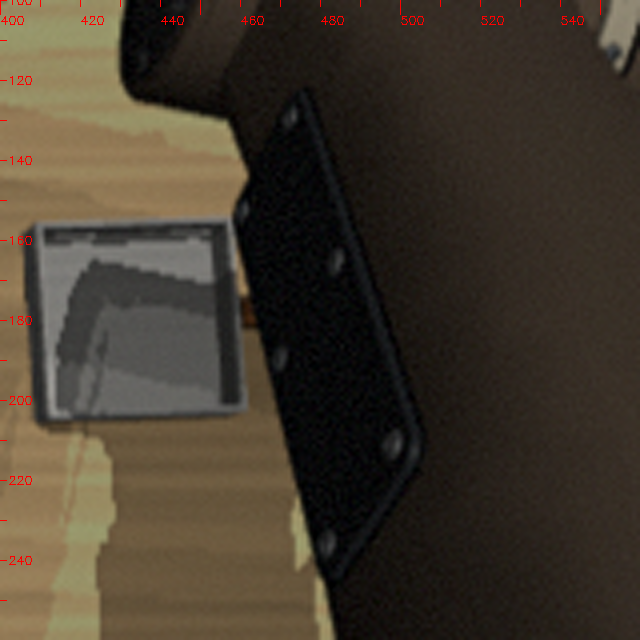

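View pics/e_s.png

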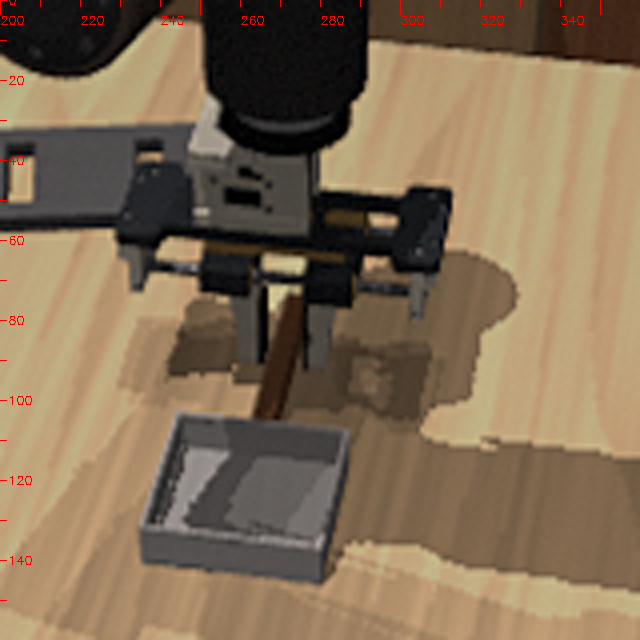

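Request:
apply_moves(
  series=[
    [0,0,0,0,0,0,0.5],
    [0,0,0,0,0,0,0.5],
    [0,0,0,0,0,0,0.5],
    [0,0,0,0,0,0,0.5],
  ],
)

```text
time_s: 6.1
ee_pos: [622.1, -344.2, 185.5]
eef_rot: [-1.574, 0.001, 1.601]
ft_force: [0.1, 0.5, -0.5]
width: 0.158
```

Request:
apply_moves(
  series=[
    [0,0,0,1,0,0,0.5],
    [0,0,0,2,0,0.1,0.5],
    [0,0,0,2,0,0.1,0.5],
    [0,0,0,2,0,0.1,0.5],
    [0,0,0,2,0,0.1,0.5],
    [0,0,0,2,0,0.1,0.5],
    [0,0,0,2,0,0.1,0.5],
    [0,0,0,0,0,0,0.5],
  ],
)

```text
time_s: 6.9
ee_pos: [610.5, -205.3, 185.7]
eef_rot: [-1.575, 0.002, 1.601]
ft_force: [0.6, 1.6, -1.2]
width: 0.153
```

Request:
apply_moves(
  series=[
    [0,-0.012,0,1,0,0,0.5],
    [0,-0.013,0,2,0,0.1,0.5],
    [0,-0.012,0,2,0,0.1,0.5],
    [0,0,0,2,0,0,0.5],
    [0,0,0,2,0,0,0.5],
    [0,0,0,0,0,0,0.5],
  ],
)

```text
time_s: 7.5
ee_pos: [602.2, -110.3, 185.6]
eef_rot: [-1.575, 0.002, 1.642]
ft_force: [-0.0, 1.7, -1.2]
width: 0.159
```

Run:
```python
from h import *
t=grab("top"); s=grab("side"); st=sense(); print(st["ee_pos"],st["eef_rot"],st["width"]*87.6,st["ft_force"])
crop(t,250,100,450,250,4,"pics/f_t.png")
crop(s,160,60,340,260,3,"pics/f_s.png")
```

```text
[ 602.32754345 -111.74249608  185.51884825] [-1.57477527  0.00227534  1.64071567] 13.599044131858902 [-0.47933707  0.79651444 -0.31427097]
```

View pics/f_t.png

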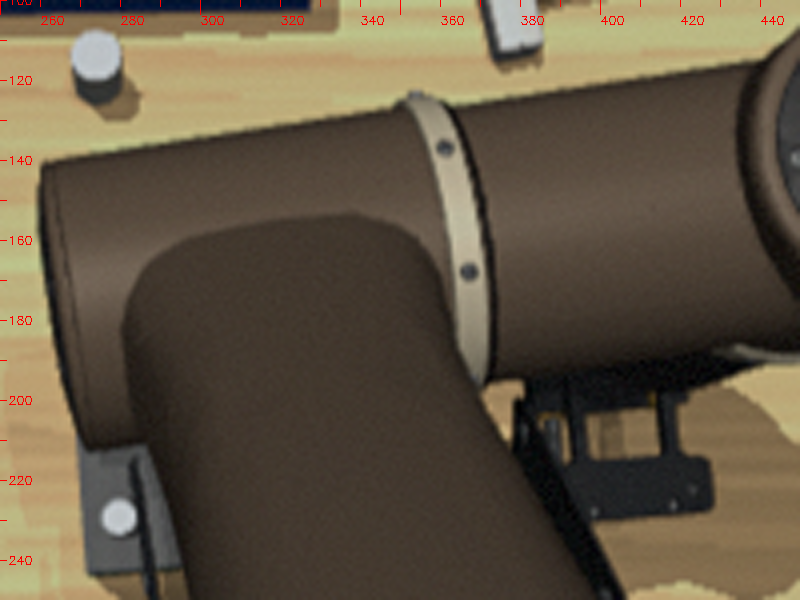

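View pics/f_s.png

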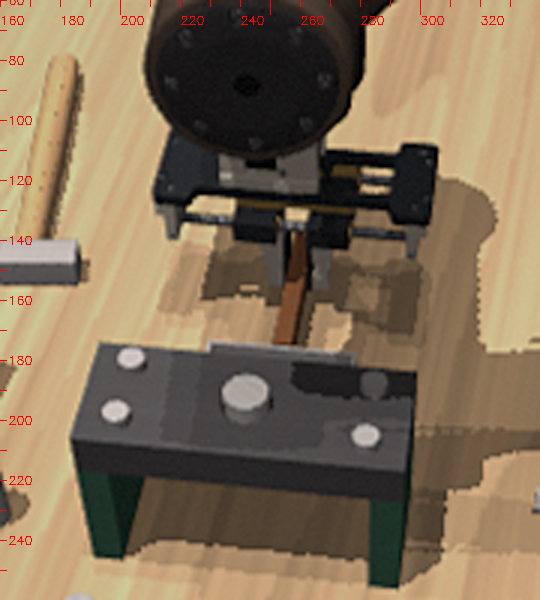

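Run:
```python
from h import *
t=grab("top"); s=grab("side")
def P(d): 
    T=np.array(d["T"]); M=np.linalg.inv(T)[:3]; M=np.diag([1,-1,-1])@M
    return np.array([[d["fx"],0,d["cx"]],[0,d["fy"],d["cy"]],[0,0,1]])@M
# end face of wrist cylinder: centre side (241,88); face centre approx top (265,176); 
for a,b in (((238,88),(265,176)),((238,88),(272,176)),((240,112),(268,176))):
    X=cv2.triangulatePoints(P(s),P(t),np.array(a,float).reshape(2,1),np.array(b,float).reshape(2,1)); print(a,b,(X[:3]/X[3]).ravel().round(1))
```

```text
(238, 88) (265, 176) [569.9 146.4 381.2]
(238, 88) (272, 176) [571.9 137.4 374.2]
(240, 112) (268, 176) [573.2 143.3 336.4]
```

Wrist clearance over the jig is ample: its axis is at z≈378 and the underside at about 320. I'll continue 85 mm into the passage.

Request:
apply_moves(
  series=[
    [0,0,0,1,0,0,0.5],
    [0,0,0,2,0,0,0.5],
    [0,0,0,2,0,0,0.5],
    [0,0,0,2,0,0.1,0.5],
    [0,0,0,1.2,0,0,0.5],
    [0,0,0,0.3,0,0,0.5],
    [0,0,0,0,0,0,0.5],
  ],
)

```text
time_s: 8.4
ee_pos: [596.0, -28.7, 185.6]
eef_rot: [-1.576, 0.004, 1.634]
ft_force: [-0.1, 1.1, -1.3]
width: 0.158
```

Run:
```python
from h import *
t=grab("top"); s=grab("side"); st=sense(); print(st["ee_pos"],st["eef_rot"],st["width"]*87.6,st["ft_force"])
crop(t,250,100,450,250,4,"pics/g_t.png")
crop(s,170,130,310,260,5,"pics/g_s.png")
```

```text
[595.98679957 -29.05889947 185.55785505] [-1.57547783  0.00432434  1.63344694] 13.70803354844744 [-0.6207262   1.62030426  0.36267804]
```

View pics/g_s.png

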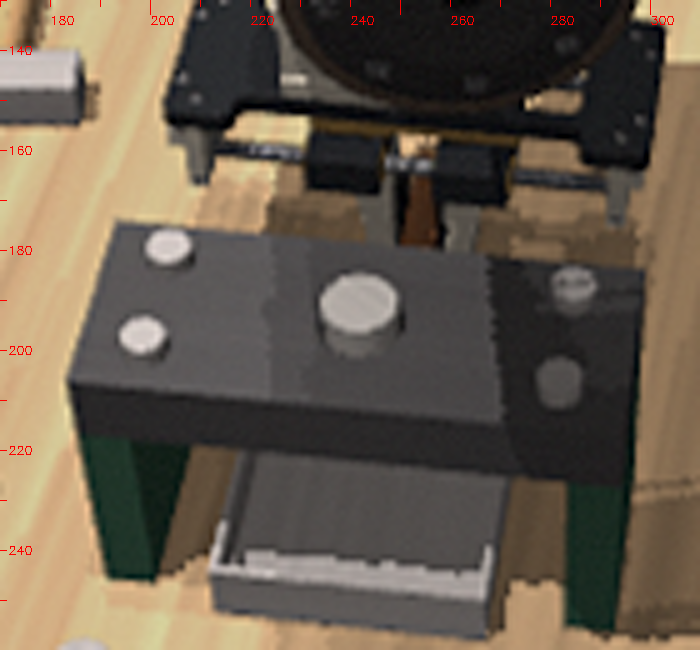

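Run:
```python
from h import *
s=grab("side")
a=unproj(s,212.2,244,28);b=unproj(s,268,250,28);print(a,b,np.linalg.norm(a-b))
e=(a-b)/np.linalg.norm(a-b);n=np.array([e[1],-e[0],0]);print(np.arctan2(e[1],e[0]),(a+b)/2+53*n)
a=unproj(s,212.4,252,0);b=unproj(s,267.5,257.5,0);print(a,b,np.linalg.norm(a-b));print((a+b)/2+53*n)
```

```text
[635.03602087 167.89856893  28.        ] [528.64223998 161.42420609  28.        ] 106.59059051460606
0.06077788415639498 [585.05837548 111.75924709  28.        ]
[637.46473764 166.98817708   0.        ] [530.26200027 159.3152209    0.        ] 107.47697965753322
[587.08261401 110.24955857   0.        ]
```

In the side camera the pan centre is about 3–4 mm short of the pin in y, and x is within 1 mm. I'll nudge it +3 mm and release.

Request:
apply_moves(
  series=[
    [0,0,0,0.3,0,0,0.5],
    [0,0,0,0.1,0,0,0.5],
    [0,0,0,0,0,0,0.5],
    [0,0,0,0,0,0,3],
    [0,0,0,0,0,0,4],
    [0,0,0,0,0,0,5],
    [0,0,0,0,0,0,6],
    [0,0,0,0,0,0,6],
  ],
)

```text
time_s: 9.35
ee_pos: [596.2, -26.6, 185.7]
eef_rot: [-1.576, 0.005, 1.631]
ft_force: [-0.2, 0.9, -0.6]
width: 0.553
```

Request:
apply_moves(
  series=[
    [0,0,0,0,-1,0,8],
    [0,0,0,0,-2,0,8],
    [0,0,0,0,-3,0,8],
    [0,0,0,0,-4,0,8],
    [0,0,0,0,-4,0,8],
    [0,0,0,0,-4,0,8],
    [0,0,0,0,-4,0,8],
    [0,0,0,0,0,0,8],
  ],
)

```text
time_s: 10.15
ee_pos: [594.0, -26.2, 419.1]
eef_rot: [-1.576, 0.006, 1.632]
ft_force: [-0.1, -0.4, -0.1]
width: 0.917
```

Run:
```python
from h import *
t=grab("top"); s=grab("side"); st=sense(); print(st["ee_pos"],st["eef_rot"],st["joint_positions"])
crop(s,170,130,310,260,5,"pics/h_s.png")
```

```text
[592.80673119 -26.13547682 413.80632622] [-1.56924061  0.00547828  1.63066586] [ 0.28685479  0.22000049 -0.16267811  0.00537061 -1.19087137 -0.22898808]
```

View pics/h_s.png

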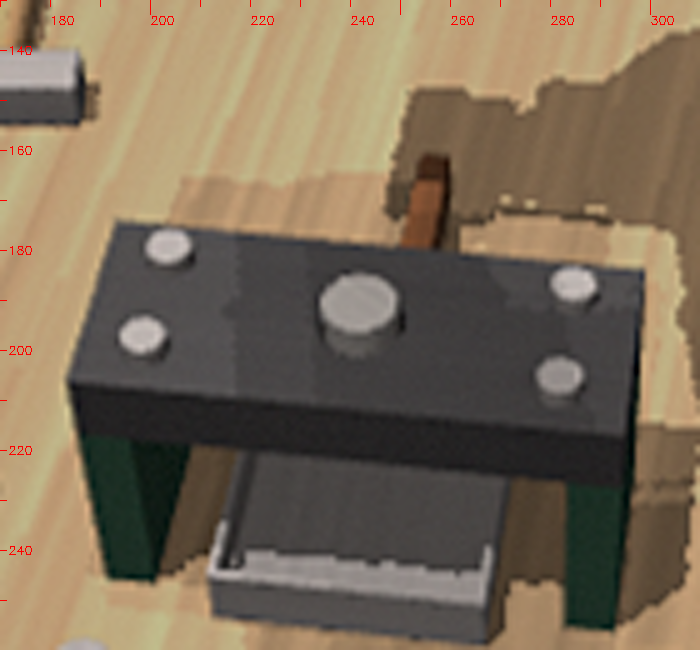

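The pan sits centrally within about 2 mm, with its front rim at (212,244)-(268,251). Next I go above the punch.

Request:
apply_moves(
  series=[
    [0,0,0,2.2,0,-0.4,8.7],
    [0,0,0,3.2,0,-0.55,8.7],
    [0,0,0,3.2,0,-0.55,8.7],
    [0,0,0,3.2,0,-0.55,8.7],
    [0,0,0,3.2,0,-0.55,8.7],
    [0,0,0,3.2,0,-0.55,8.7],
    [0,0,0,3.2,0,-0.55,8.7],
    [0,0,0,3.2,0,-0.55,8.7],
    [0,0,0,3.2,0,-0.55,8.7],
    [0,0,0,3.2,0,-0.55,8.7],
    [0,0,0,1,0,-0.2,8.7],
    [0,0,0,0,0,0,8.7],
  ],
)

```text
time_s: 11.45
ee_pos: [625.9, 306.9, 394.0]
eef_rot: [-1.544, 0.016, 1.627]
ft_force: [0.0, -1.1, -0.9]
width: 0.993
```

Run:
```python
from h import *
t=grab("top"); s=grab("side"); st=sense(); print(st["ee_pos"],st["eef_rot"],st["joint_positions"])
crop(s,100,130,330,340,3,"pics/i_s.png")
crop(t,100,80,330,290,3,"pics/i_t.png")
```

```text
[625.8763515  305.29900342 394.47714506] [-1.54398829  0.01616289  1.62559579] [ 0.73161655  0.40934835  0.0671158  -0.00440484 -1.25958708 -0.67561989]
```

View pics/i_s.png

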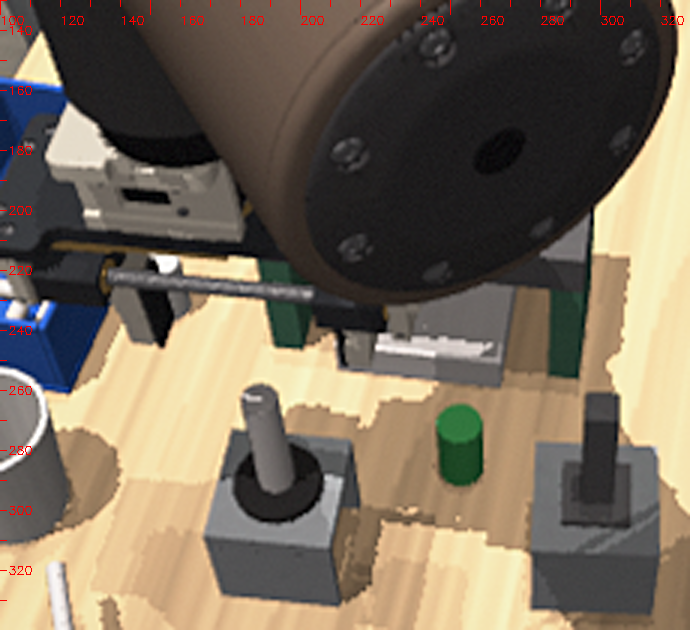

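View pics/i_t.png

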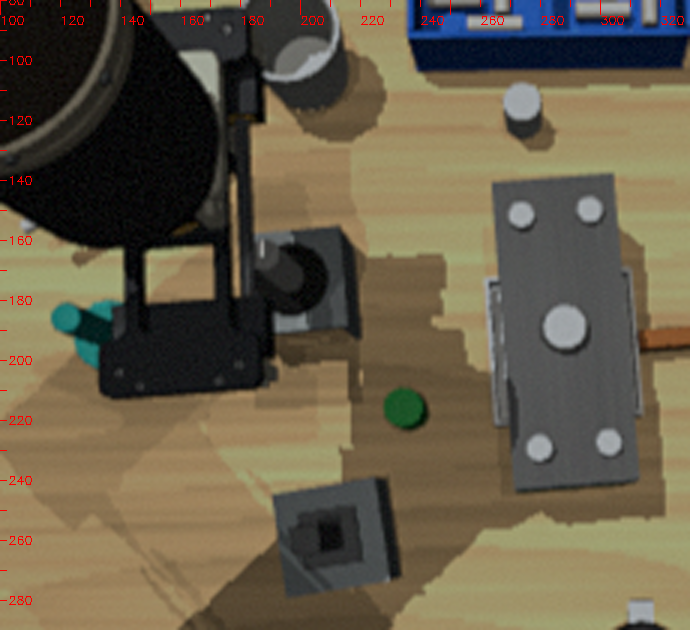

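Request:
apply_moves(
  series=[
    [-0.027,0,-0.016,-0.7,1,-0.25,8.7],
    [0,0,0,0,2,0,8.7],
    [0,0,0,0,1,0,8.7],
    [0,0,0,0,0,0,8.7],
  ],
)

```text
time_s: 11.95
ee_pos: [628.6, 292.7, 354.6]
eef_rot: [-1.573, -0.0, 1.621]
ft_force: [-0.5, 0.3, 0.1]
width: 0.991
```

Run:
```python
from h import *
t=grab("top"); s=grab("side"); st=sense(); print(st["ee_pos"],st["eef_rot"])
print(proj(s,[628.7,298.5,160]),proj(t,[628.7,298.5,160]))
p=st["ee_pos"]-[0,0,178]
for dx in(-44,44): print(proj(s,p+[dx,0,0]),proj(t,p+[dx,0,0]))
crop(s,100,200,300,340,4,"pics/j_s.png")
```

```text
[628.99090677 293.32541602 356.11158934] [-1.57449244e+00 -1.30415093e-03  1.62192305e+00]
[186.22015999 261.19038404] [187.0780771  165.39519102]
[213.50941421 256.17984157] [187.48494951 187.36261155]
[157.92345986 247.16436418] [187.97954903 139.36267167]
```

View pics/j_s.png

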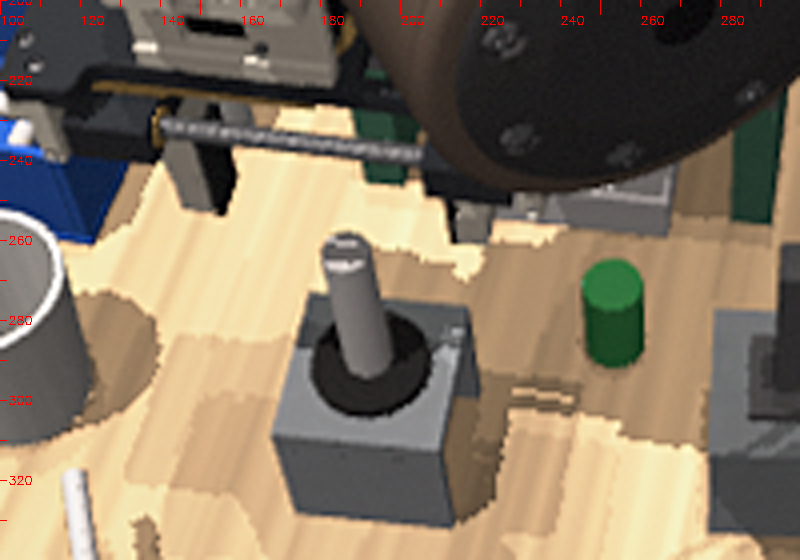

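Fingertips straddle the round grip: tips at (151,252) and (216,260), grip top at (186,262). I'll shift y by +5 mm, descend and close.

Request:
apply_moves(
  series=[
    [0,0,0,0.5,1,0,8.7],
    [0,0,0,0,2,0,8.7],
    [0,0,0,0,2,0,8.7],
    [0,0,0,0,1,0,8.7],
    [0,0,0,0,0.5,0,8.7],
    [0,0,0,0,0,0,8.7],
  ],
)

```text
time_s: 12.65
ee_pos: [630.2, 300.4, 292.0]
eef_rot: [-1.58, -0.005, 1.622]
ft_force: [-0.5, -0.3, -0.4]
width: 0.994
```

Run:
```python
from h import *
s=grab("side"); st=sense(); print(st["ee_pos"],st["eef_rot"],st["ft_force"])
crop(s,100,200,300,340,4,"pics/k_s.png")
```

```text
[630.33633404 300.4153258  292.59078238] [-1.58111153 -0.00526958  1.62251123] [ 0.09597557  0.33552888 -0.38071267]
```

View pics/k_s.png

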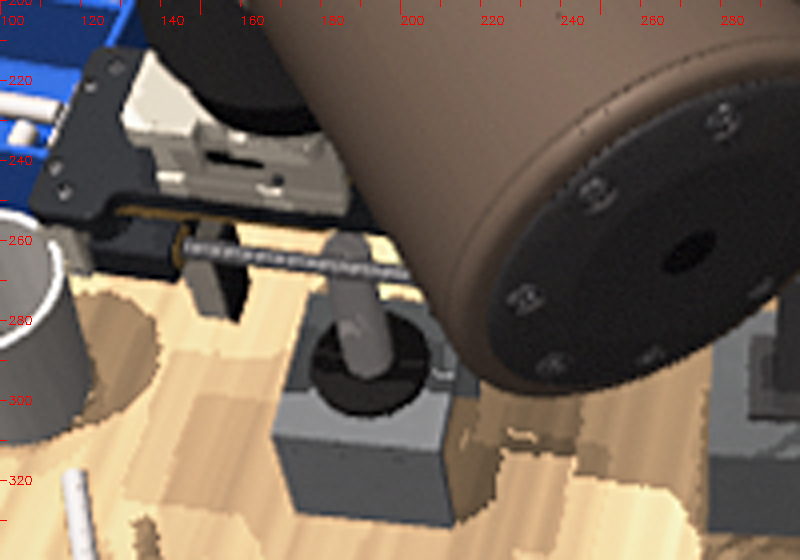

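Request:
apply_moves(
  series=[
    [0.01,0,0.005,-0.1,0.2,0,6],
    [0,0,0,0,0,0,4],
    [0,0,0,0,0,0,3],
    [0,0,0,0,0,0,2],
    [0,0,0,0,0,0,1],
    [0,0,0,0,0,0,1],
    [0,0,0,0,0,0,1],
    [0,0,0,0,0,0,1],
    [0,0,0,0,0,0,1],
    [0,0,0,0,0,0,1],
  ],
)

```text
time_s: 13.7
ee_pos: [630.9, 299.7, 293.7]
eef_rot: [-1.574, -0.002, 1.623]
ft_force: [0.8, -0.1, -1.4]
width: 0.224
```

Request:
apply_moves(
  series=[
    [0,0,0,0,-0.5,0,1],
    [0,0,0,0,-1,0,1],
    [0,0,0,0,-1.5,0,1],
    [0,0,0,0,-1.5,0,1],
    [0,0,0,0,-1.5,0,1],
    [0,0,0,0,-2,0,1],
    [0,0,0,0,-2,0,1],
    [0,0,0,0,-2,0,1],
    [0,0,0,0,-1.5,0,1],
    [0,0,0,0,0,0,1],
  ],
)

```text
time_s: 14.7
ee_pos: [630.0, 298.7, 438.0]
eef_rot: [-1.572, -0.001, 1.622]
ft_force: [0.9, -0.4, -2.8]
width: 0.221
```

Run:
```python
from h import *
t=grab("top");s=grab("side"); st=sense(); print(st["ee_pos"],st["eef_rot"],st["ft_force"],st["width"])
crop(s,100,130,300,340,3,"pics/l_s.png")
crop(t,100,80,330,290,3,"pics/l_t.png")
```

```text
[629.54934825 298.64277467 435.03559465] [-1.56889711e+00 -6.38981619e-05  1.62189689e+00] [ 0.21524019  0.40429691 -2.52892198] 0.22458298747253996
```

View pics/l_s.png

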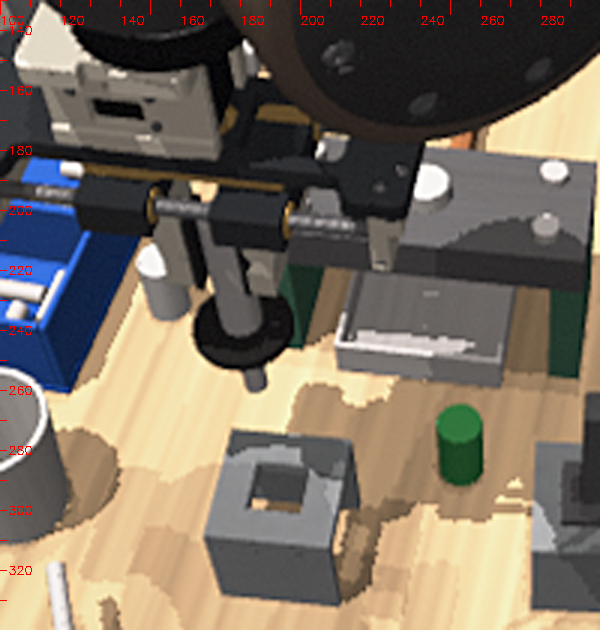

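View pics/l_t.png

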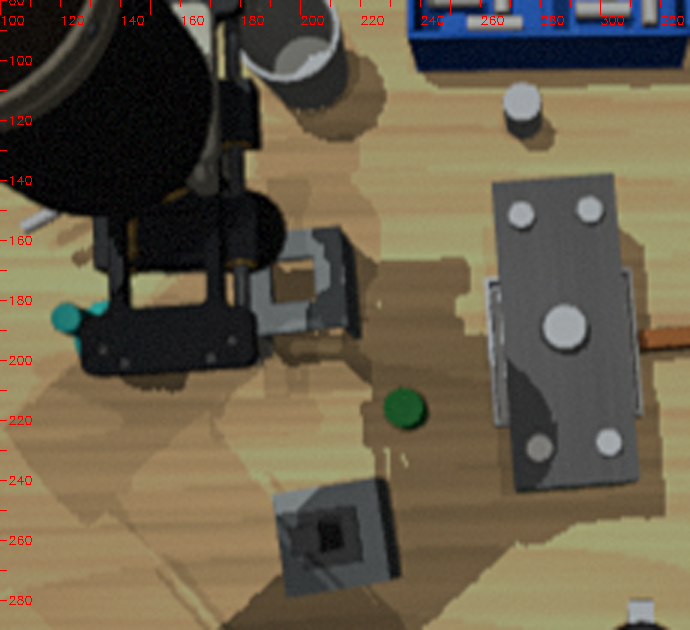

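Run:
```python
from h import *
s=grab("side");t=grab("top"); print(unproj(s,185.3,257.5,168),unproj(s,181,239.3,217))
print(sense()["ee_pos"])
crop(s,150,190,230,270,8,"pics/m_s.png")
# pan in top, rim z=28
for uv in ((262.5,173),(267,222),(309.5,170),(314,218)): print(unproj(t,*uv,28))
crop(t,250,130,330,250,5,"pics/m_t.png")
```

```text
[629.4820012  297.28085274 168.        ] [628.91424037 299.03843425 217.        ]
[629.41372783 298.62293135 433.40087289]
[636.64084198 165.53913307  28.        ]
[531.03583697 156.94174777  28.        ]
[641.72083806  64.39026506  28.        ]
[538.12057721  57.01632592  28.        ]
```

View pics/m_s.png

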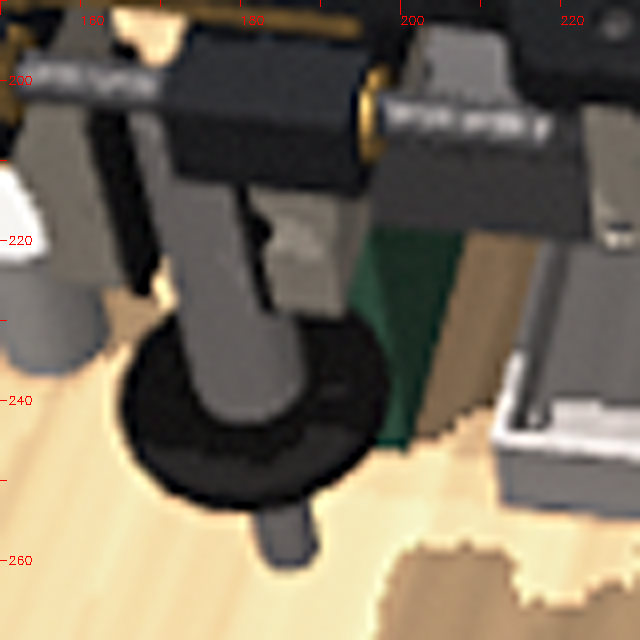

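View pics/m_t.png

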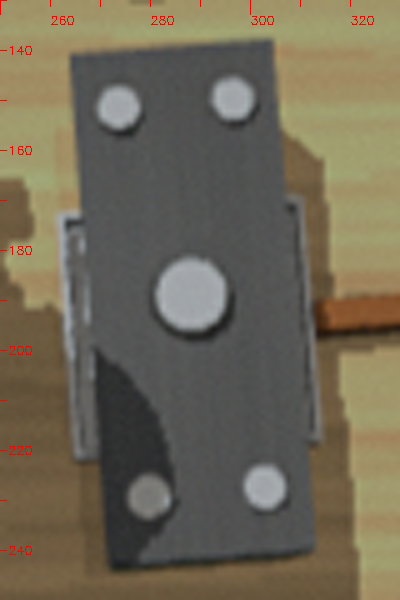

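Punch is held upright (guard at (181,240), tip at (186,260)), and its measured position matches the TCP within 2 mm. Pan rim is centred on the pin in the top view too, within about 1 mm. Moving over the pin.

Request:
apply_moves(
  series=[
    [0,0,0,-1,0,0.3,1],
    [0,0,0,-2,0,0.58,1],
    [0,0,0,-2,0,0.58,1],
    [0,0,0,-2,0,0.58,1],
    [0,0,0,-2,0,0.58,1],
    [0,0,0,-2,0,0.58,1],
    [0,0,0,-2,0,0.58,1],
    [0,0,0,-2,0,0.58,1],
    [0,0,0,-2,0,0.58,1],
    [0,0,0,-1,0,0.3,1],
    [0,0,0,0,0,0,1],
  ],
)

```text
time_s: 16.0
ee_pos: [581.5, 102.0, 427.7]
eef_rot: [-1.557, 0.007, 1.622]
ft_force: [0.3, -0.1, -3.3]
width: 0.222
```

Run:
```python
from h import *
s=grab("side");t=grab("top");st=sense(); print(st["ee_pos"],st["eef_rot"],st["width"],st["ft_force"])
crop(s,190,120,310,240,5,"pics/n_s.png")
crop(t,200,100,360,250,4,"pics/n_t.png")
```

```text
[581.90802685 103.32830646 427.61287527] [-1.55689189  0.0071096   1.6222325 ] 0.22118746357283187 [-0.73018439 -0.12140361 -2.12707351]
```

View pics/n_s.png

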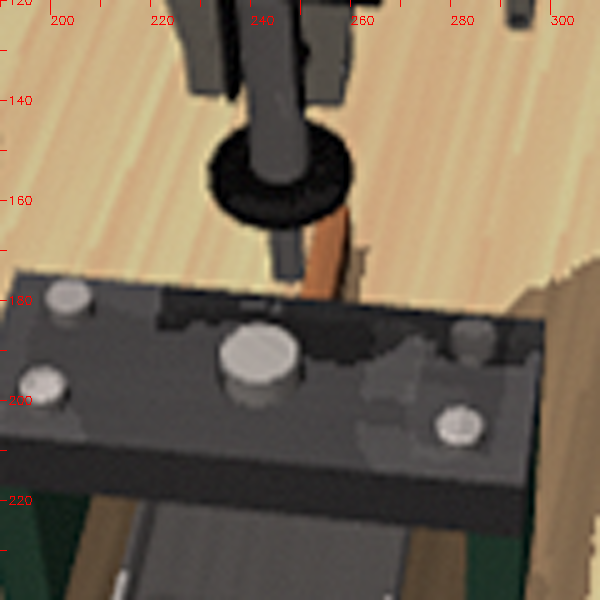

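View pics/n_t.png

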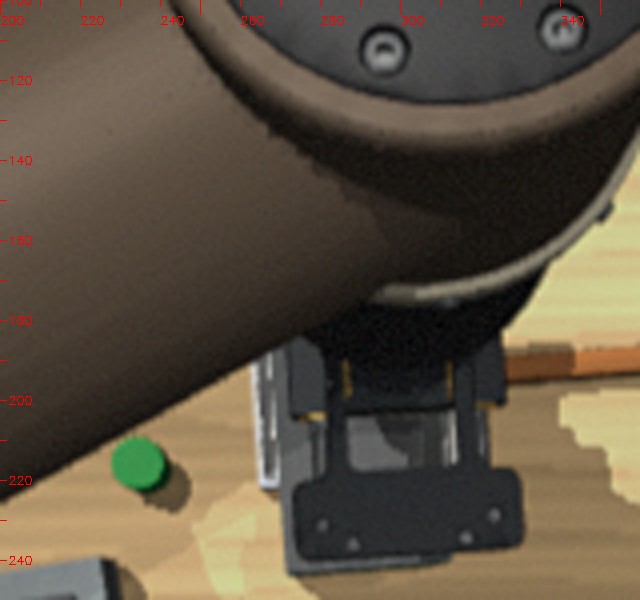

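Request:
apply_moves(
  series=[
    [-0.014,0,-0.007,0.6,0,-0.26,1],
    [0,0,0,0.55,0,-0.26,1],
    [0,0,0,0,0,0,1],
    [0,0,0,0,0,0,1],
  ],
)

```text
time_s: 16.5
ee_pos: [587.7, 118.5, 426.9]
eef_rot: [-1.572, -0.001, 1.624]
ft_force: [0.5, 0.5, -1.9]
width: 0.223
```

Run:
```python
from h import *
s=grab("side");st=sense(); print(st["ee_pos"],st["eef_rot"],st["width"],st["ft_force"])
z=st["ee_pos"][2]-223.7; print(z)
# predicted pixels of tip & guard if punch axis on pin axis (side-measured)
for zz in (z-45,z,z+8): print(zz,proj(s,[585.3,115.3,zz]))
crop(s,200,120,300,220,6,"pics/o_s.png")
```

```text
[587.66059752 118.43191139 426.90640682] [-1.57202444e+00 -7.22023588e-04  1.62444753e+00] 0.222334702047149 [ 0.08395996  0.38764778 -3.13940079]
203.20640682190083
158.20640682190083 [240.91900388 180.59618394]
203.20640682190083 [239.66026054 162.34195237]
211.20640682190083 [239.42614837 158.94686961]
```

View pics/o_s.png

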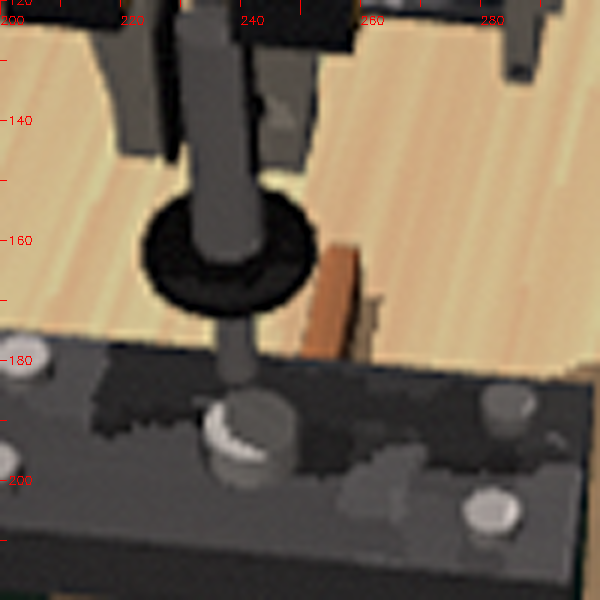

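Request:
apply_moves(
  series=[
    [0,0,0,-0.33,0.5,0.25,1],
    [0,0,0,0,0.7,0,1],
    [0,0,0,0,0.5,0,1],
    [0,0,0,0,0,0,1],
  ],
)

```text
time_s: 16.95
ee_pos: [584.9, 114.8, 407.7]
eef_rot: [-1.571, -0.0, 1.625]
ft_force: [-0.4, 0.7, -2.3]
width: 0.223
```

Run:
```python
from h import *
s=grab("side");st=sense(); print(st["ee_pos"],st["eef_rot"],st["width"],st["ft_force"])
z=st["ee_pos"][2]-223.7; print(z)
for zz in (z-45,z,z+8): print(zz,proj(s,[585.3,115.3,zz]))
crop(s,200,120,300,220,6,"pics/p_s.png")
```

```text
[584.95481297 114.86204316 408.07844823] [-1.57112144e+00 -3.38685664e-04  1.62488044e+00] 0.22113736702541778 [-0.47521385  0.29977264 -2.166417  ]
184.37844823156513
139.37844823156513 [241.41809228 187.83393848]
184.37844823156513 [240.19865503 170.14972173]
192.37844823156513 [239.97201499 166.86299937]
```

View pics/p_s.png

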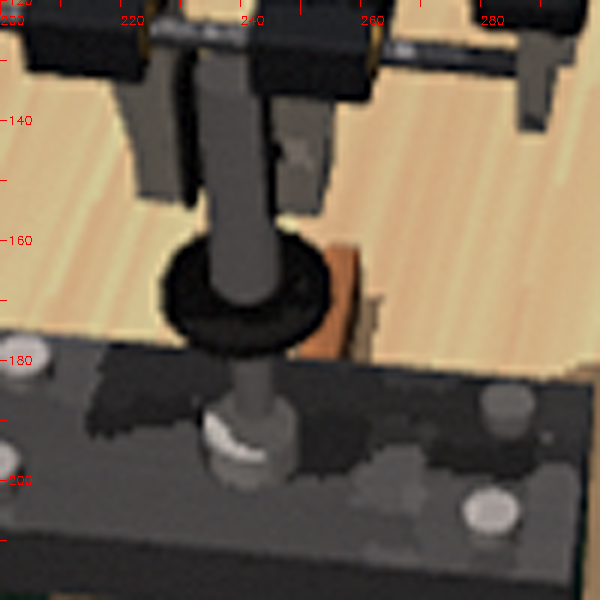

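The tip at (242,188) is right over the pin centre, within about 2 mm. Pushing down in small steps.

Request:
apply_moves(
  series=[
    [0,0,0,0,0.5,0,1],
    [0,0,0,0,0.5,0,1],
    [0,0,0,0,0.5,0,1],
    [0,0,0,0,0.5,0,1],
    [0,0,0,0,0.5,0,1],
  ],
)

```text
time_s: 17.5
ee_pos: [585.4, 114.5, 385.8]
eef_rot: [-1.576, -0.0, 1.626]
ft_force: [-3.3, -0.4, 4.7]
width: 0.221
```

Request:
apply_moves(
  series=[
    [0.004,0,0,0,0.5,0,1],
    [0,0,0,0,0.5,0,1],
    [0,0,0,0,0.5,0,1],
    [0,0,0,0,0.5,0,1],
    [0,0,0,0,0,0,1],
  ],
)

```text
time_s: 18.0
ee_pos: [585.1, 114.1, 366.7]
eef_rot: [-1.573, 0.0, 1.626]
ft_force: [0.4, 0.1, -2.9]
width: 0.22
```

Run:
```python
from h import *
s=grab("side");st=sense(); print(st["ee_pos"],st["eef_rot"],st["width"],st["ft_force"])
crop(s,190,130,310,260,5,"pics/q_s.png")
```

```text
[585.23017643 114.16117018 367.06323471] [-1.57383657e+00  1.44040795e-04  1.62645228e+00] 0.22416310240751058 [-0.10870116  0.02257738 -2.22129833]
```

View pics/q_s.png

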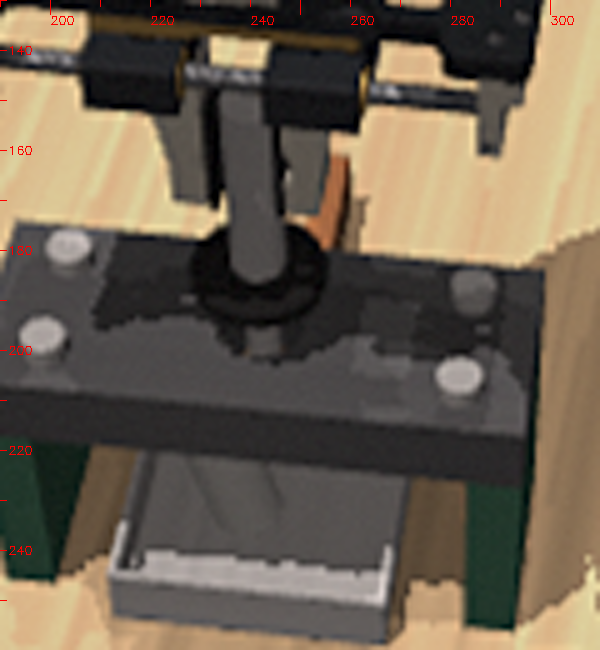

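The pin has dropped: the force is back to the punch's weight alone, and a cylinder shows in the pan at (240,230). Next I lower the guard onto the jig.

Request:
apply_moves(
  series=[
    [0.002,0,0,0,0.5,0,1],
    [0,0,0,0,0.5,0,1],
    [0,0,0,0,0.5,0,1],
    [0,0,0,0,0.4,0,1],
    [0,0,0,0,0.2,0,1],
    [0,0,0,0,0,0,1],
  ],
)

```text
time_s: 18.65
ee_pos: [585.5, 114.3, 343.6]
eef_rot: [-1.571, 0.0, 1.626]
ft_force: [-1.2, -0.2, -1.1]
width: 0.226
```

Request:
apply_moves(
  series=[
    [0,0,0,0,0.1,0,1],
    [0,0,0,0,0.1,0,1],
    [0,0,0,0,0,0,1],
  ],
)

```text
time_s: 18.95
ee_pos: [585.5, 114.2, 343.9]
eef_rot: [-1.573, 0.0, 1.627]
ft_force: [0.3, -0.6, -2.8]
width: 0.221
```

Run:
```python
from h import *
s=grab("side");st=sense(); print(st["ee_pos"],st["eef_rot"],st["width"],st["ft_force"])
crop(s,190,130,310,260,5,"pics/r_s.png")
```

```text
[585.58423191 114.26073015 343.96550092] [-1.57313191e+00  3.60138115e-04  1.62715607e+00] 0.22529986504617477 [ 0.37598212 -0.45152596 -1.20856224]
```

View pics/r_s.png

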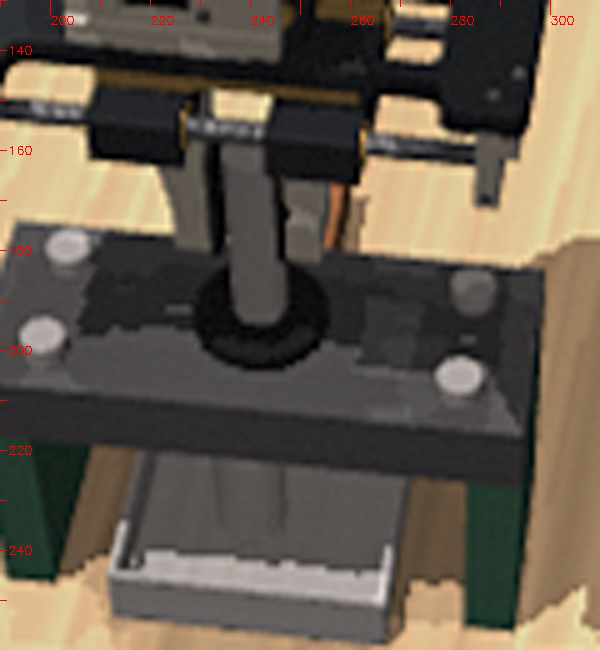

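Request:
apply_moves(
  series=[
    [0,0,0,0,0.3,0,1],
    [0,0,0,0,0.3,0,1],
  ],
)

```text
time_s: 19.2
ee_pos: [585.5, 114.2, 343.4]
eef_rot: [-1.576, 0.001, 1.629]
ft_force: [-13.8, 0.9, 25.3]
width: 0.223
```

The guard is firmly seated (25 N). I'll relax the push and release.

Request:
apply_moves(
  series=[
    [0.004,0,0,0,0,0,1],
    [0,0,0,0,0,0,1],
    [0,0,0,0,0,0,2.5],
    [0,0,0,0,0,0,3],
    [0,0,0,0,0,0,4],
    [0,0,0,0,0,0,5],
    [0,0,0,0,0,0,6],
    [0,0,0,0,0,0,6],
    [0,0,0,0,0,0,6],
  ],
)

```text
time_s: 20.1
ee_pos: [586.2, 114.4, 344.0]
eef_rot: [-1.575, 0.0, 1.629]
ft_force: [-0.1, 0.0, 0.2]
width: 0.676
```

Run:
```python
from h import *
s=grab("side");st=sense(); print(st["ee_pos"],st["eef_rot"],st["width"],st["ft_force"])
crop(s,190,130,310,260,5,"pics/u_s.png")
```

```text
[586.18057388 114.38034434 343.96880548] [-1.57452471e+00  4.98820638e-04  1.62902058e+00] 0.6825285375546564 [-0.94863331  0.01136352 -0.08930604]
```

View pics/u_s.png

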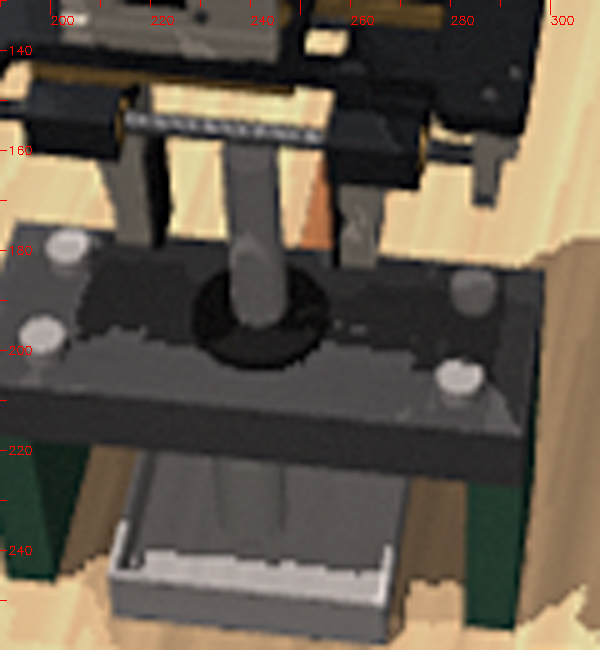

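Released and clear on both sides, with the punch standing. I'll retreat straight up, then aside.

Request:
apply_moves(
  series=[
    [0,0,0,0,-0.5,0,6.5],
    [0,0,0,0,-1,0,7],
    [0,0,0,0,-2,0,7],
    [0,0,0,0,-3,0,7],
    [0,0,0,0,-3,0,7],
    [0,0,0,0,-3,0,7],
    [0,0,0,-2,-1,0,7],
    [0,0,0,-4,0,0,7],
    [0,0,0,-4,0,0,7],
    [0,0,0,-4,0,0,7],
    [0,0,0,-4,0,0,7],
    [0,0,0,-4,0,0,7],
    [0,0,0,-3,0,0,7],
    [0,0,0,0,0,0,7],
  ],
)

```text
time_s: 21.55
ee_pos: [599.4, -143.8, 498.9]
eef_rot: [-1.587, 0.001, 1.634]
ft_force: [-0.5, -0.3, 0.1]
width: 0.799
```

Run:
```python
from h import *
s=grab("side");t=grab("top");st=sense(); print(st["time_s"],st["ee_pos"],st["width"],st["ft_force"])
crop(s,170,130,310,260,5,"pics/v_s.png")
crop(t,230,120,350,250,4,"pics/v_t.png")
cv2.imwrite("pics/v_top.png",t["frame"][:,:,::-1])
```

```text
21.65 [ 599.47350023 -141.5170919   498.89373173] 0.8011480591333784 [ 0.37216517  1.26662813 -0.17210491]
```

View pics/v_s.png

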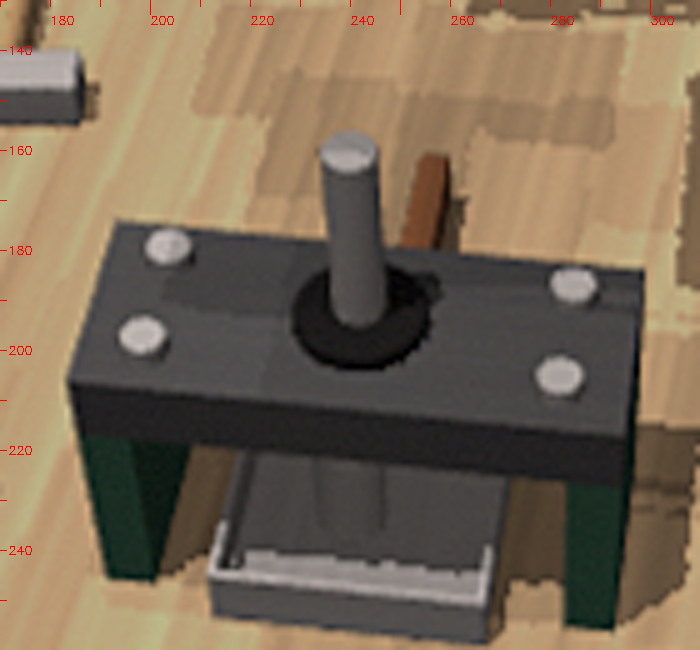

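View pics/v_top.png

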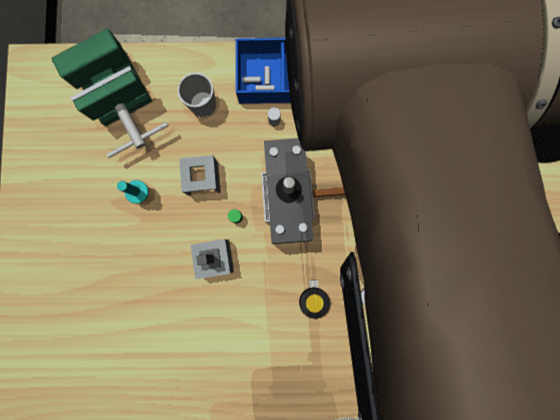

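Punch stands with its guard on the jig at (240,193). The pin shows in the pan at (237,230), still unmoved after release. One brightened check, then I'll hand in.

Run:
```python
from h import *
s=grab("side")
print(proj(s,[585.3,115.3,2]),proj(s,[571,115.3,2]),proj(s,[599,115.3,2]))
f=s["frame"][212:262,200:280,::-1].astype(float)*1.0
f=np.clip((f-30)*3.2,0,255).astype(np.uint8)
cv2.imwrite("pics/w.png",cv2.resize(f,None,fx=8,fy=8,interpolation=cv2.INTER_CUBIC))
```

```text
[244.64041824 234.56394514] [251.68836587 235.66121596] [237.9108384  233.51623991]
```

View pics/w.png

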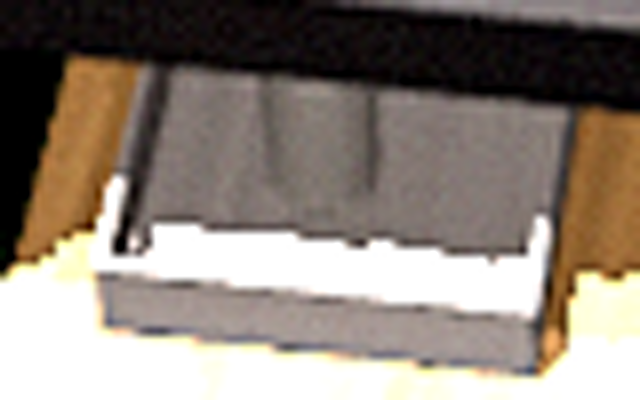

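The brightened crop shows the pin standing on the pan floor, its lower end at about (240,236), well inside the walls.

```bash
python3 -c "
from plant import *
print(close_job()); print(sense()['time_s'])"
```

```text
the job is handed in; nothing more can be done
None
the job is handed in; nothing more can be done
```

I handed the job in at about 22 s of the 70 s allowed. The pin is in the pan and the punch stands upright in the hole with its guard down on the jig.

- **Pan:** I slid it by its handle into the passage. Both cameras put its centre within about 2 mm of the pin, after I corrected a 3–4 mm shortfall in y.
- **Pin and punch:** I lifted the round-guard punch out of its stand and pushed the pin down with about 7 N. It dropped free into the pan, and I then seated the guard on the jig. The highest wrist force I read was 25 N vertical with 14 N sideways, while seating the guard.
- **Last checks:** After I backed the arm away, the pictures showed the punch upright with its guard on the jig and the pin standing on the pan floor, inside the walls. The green pin, turquoise punch, chisel and spare pin were where they started. The gripper was clear and read no force.
- **Disagreements:** The two cameras differed by 3–5 mm in y throughout. I used averages, or positions relative to each other in one camera. No check failed.

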